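# Clip the order cards and code the jar

### The job

Get the order ready for dispatch: slide every order card on the desk, tab toward you, all the way home in the lane of its own colour on the clip board, letting the card's own nose lift the sprung clip (do not touch the clips with the fingers). Mark the jar's underside by holding it upright and pressing it down on the coder's sprung white plate until the plate is fully down, keep it fully down for two full seconds while it marks, then stand it upright in the middle of the cork mat. Cards and jar may be done in either order; leave the other things on the desk alone.

Things in the scene. Friction and masses are not known exactly. Their poses are not given: they have to be found in the camera images.
- card_red: stiff, smooth, flat red order card, 130 x 56 x 5 mm, white paper panel on top, 70 g (varies). Origin: centre of its underside; x points from the tail to the leading (nose) edge, z up. An upright finger tab (10 mm thick along x, 40 mm wide along y, top 34 mm above the underside) stands 48 mm behind the origin, at x = -48 mm; grip it there across its thickness. May be absent.
- card_blue: stiff, smooth, flat blue order card, 130 x 56 x 5 mm, white paper panel on top, 70 g (varies). Origin: centre of its underside; x points from the tail to the leading (nose) edge, z up. An upright finger tab (10 mm thick along x, 40 mm wide along y, top 34 mm above the underside) stands 48 mm behind the origin, at x = -48 mm; grip it there across its thickness. May be absent.
- card_yellow: stiff, smooth, flat yellow order card, 130 x 56 x 5 mm, white paper panel on top, 70 g (varies). Origin: centre of its underside; x points from the tail to the leading (nose) edge, z up. An upright finger tab (10 mm thick along x, 40 mm wide along y, top 34 mm above the underside) stands 48 mm behind the origin, at x = -48 mm; grip it there across its thickness. May be absent.
- home_red (a point): where the red card's origin lies when fully home in the red lane (nose on the steel stop): on the deck, 10 mm above the desk; axes as the board's, and the card's x along this x. The lip's front end is 1 mm behind this point (board +x), so a card whose origin is 75 mm short (x = -75 mm) lies free in the lane's mouth.
- home_blue (a point): where the blue card's origin lies when fully home in the blue lane (nose on the steel stop): on the deck, 10 mm above the desk; axes as the board's, and the card's x along this x. The lip's front end is 1 mm behind this point (board +x), so a card whose origin is 75 mm short (x = -75 mm) lies free in the lane's mouth.
- home_yellow (a point): where the yellow card's origin lies when fully home in the yellow lane (nose on the steel stop): on the deck, 10 mm above the desk; axes as the board's, and the card's x along this x. The lip's front end is 1 mm behind this point (board +x), so a card whose origin is 75 mm short (x = -75 mm) lies free in the lane's mouth.
- clip_red: sprung steel clip of the red lane, 50 mm wide. Origin on its hinge line (along y), 12 mm above the deck. It bears on the deck with 3 N along a line 40 mm before the hinge (board -x); a lip turned up 22 degrees reaches 26 mm further, its end 11 mm off the deck. A card's nose pushed along board +x on the deck lifts it (10 N or less); it then holds the card.
- clip_blue: sprung steel clip of the blue lane, 50 mm wide. Origin on its hinge line (along y), 12 mm above the deck. It bears on the deck with 3 N along a line 40 mm before the hinge (board -x); a lip turned up 22 degrees reaches 26 mm further, its end 11 mm off the deck. A card's nose pushed along board +x on the deck lifts it (10 N or less); it then holds the card.
- clip_yellow: sprung steel clip of the yellow lane, 50 mm wide. Origin on its hinge line (along y), 12 mm above the deck. It bears on the deck with 3 N along a line 40 mm before the hinge (board -x); a lip turned up 22 degrees reaches 26 mm further, its end 11 mm off the deck. A card's nose pushed along board +x on the deck lifts it (10 N or less); it then holds the card.
- board: grey clip board fixed to the desk, deck 150 (x) x 222 (y) x 10 mm high; origin at the centre of its underside, x toward the stop. Lanes at y = +70 (red), 0 (blue), -70 mm (yellow), with colour patches at mouth, clip and stop. Guides 7 mm high leave 63 mm between them, from x = -52 mm (pointed) on. Stop face at x = +53 mm, block 18 mm above the deck.
- jar: off-white jar of push pins with black screw lid, 52 mm across, 70 mm high, 0.13 kg (varies); origin at the centre of its underside, z up.
- coder: bottom coder fixed to the desk: grey housing 96 x 96 mm, 29 mm high, origin at the centre of its underside, with a white round sprung plate in the middle.
- plate_top (a point): centre of the top of the coder's white plate, 74 mm across; 45 mm above the desk when up.
- coder_plate (a joint): how far the coder's plate is pushed down, m: 0 up, 0.010 fully down on its stop. A spring holds it up: 3 N to start, 10 N fully down; the jar's weight alone does not move it.
- mat: round cork mat fixed to the desk, 84 mm across, 4 mm thick; origin at the centre of its underside.
- mug: blue-grey mug, 95 mm high, bystander
- note_block: yellow note block, 77 x 77 x 24 mm, bystander
- stapler: blue stapler, 141 mm long, bystander
- charger: white plug-in charger, 70 x 46 x 28 mm, bystander
- glue_stick: upright yellow and red glue stick, 92 mm high, bystander
Things that resemble listed ones, but are neither listed nor needed, are in the scene too. Leave any green or turquoise look-alike of the jar alone.

How it is judged:
On the way:
1. the coder's plate is pushed fully down (9 mm or more of 10) by the upright jar and kept there for 1.5 s (value of joint coder_plate above 0.009 m and contact force between jar and coder above 4 N and angle between jar's own z axis and vertical below 0.15 rad), for 1.5 s.
At the end, for the whole second after the job is handed in: Every card present lies flat in the lane of its colour, nose first, within 5 mm of fully home, 7 mm sideways and 0.12 rad, gripped by its clip and at rest; the jar stands upright on the cork mat, its axis within 18 mm of the mat's centre; the coder's plate is up again (x of card_red in the frame of home_red between -0.005 and 0.005 m and y of card_red in the frame of home_red between -0.007 and 0.007 m and z of card_red in the frame of home_red between -0.004 and 0.004 m and angle between the x axis of card_red and the x axis of home_red, either way round below 0.12 rad and angle between each of card_red, card_blue, card_yellow's own z axis and vertical below 0.08 rad and contact force between card_red and clip_red above 1 N and linear speed of each of card_red, card_blue, card_yellow, jar below 0.02 m/s and x of card_blue in the frame of home_blue between -0.005 and 0.005 m and y of card_blue in the frame of home_blue between -0.007 and 0.007 m and z of card_blue in the frame of home_blue between -0.004 and 0.004 m and angle between the x axis of card_blue and the x axis of home_blue, either way round below 0.12 rad and contact force between card_blue and clip_blue above 1 N and x of card_yellow in the frame of home_yellow between -0.005 and 0.005 m and y of card_yellow in the frame of home_yellow between -0.007 and 0.007 m and z of card_yellow in the frame of home_yellow between -0.004 and 0.004 m and angle between the x axis of card_yellow and the x axis of home_yellow, either way round below 0.12 rad and contact force between card_yellow and clip_yellow above 1 N and horizontal distance between jar and mat below 0.018 m and height (world z) of jar between 0.001 and 0.008 m and angle between jar's own z axis and vertical below 0.1 rad and value of joint coder_plate below 0.002 m); the robot touches nothing.
It fails at once if the fingers push a clip (over 2 N) (contact force between the fingers and clip_red above 2 N or contact force between the fingers and clip_blue above 2 N or contact force between the fingers and clip_yellow above 2 N).
It fails at once if a bystander (mug, note block, stapler, charger, glue stick) is moved more than 3 cm (distance of any of mug, note_block, stapler, charger, glue_stick from where it was at the start of the episode above 0.03 m).
Of card_red, card_blue, card_yellow only 2 to 3 are there at a start; the rules pass over those that are not, and their reading is None.
At some moment in a run one of card_red, card_blue, card_yellow, jar may be knocked a few centimetres aside while the robot is not near it.
Once in a run the grip may slacken for a moment while it holds something.
It also fails if it takes over 210 s, if anything falls off the work surface, if the arm or the gripper's body presses on something with over 40 N, if the wrist force passes 120 N, or if a joint passes its speed limit or range.

### The arm

A 6-joint arm with a two-finger parallel gripper is mounted at the origin on a cart in front of the work surface, level with it; the furniture and walls round the work are solid. World frame = base frame: x ahead of the robot, y to its left, z up, the work surface at z = 0. Lengths are in m, angles in rad, forces in N, time in s.
With the tool pointing down it reaches from about 0.275 to 0.725 m from the base axis. Payload 15.9 kg.
Tool frame: the origin (TCP) lies at the very end of the fingers, on their centre line; the grasp point (between the pads) lies bot.grip_depth behind it (bot.grip_depth is the distance from the TCP to the grasp point, in m); z points along the fingers, y is the direction in which the jaws open and shut (so a half turn about z gives the same grasp; the last joint's range is limited). The gripper opens to 85 mm and grips with 20 to 120 N. Pads are 22 mm wide; open, the fingers measure 114 mm over their backs; the gripper's body (76 mm by 85 mm) begins 54 mm behind the grasp point. The pads swing forward as they close: fully open they stand 13 mm farther back than shut.
Start: joints at [1.202, 0.213, -0.034, 1.323, 0, 1.571], TCP at [0.18, 0.466, 0.231] pointing down, gripper open.
Joint ranges: [-2.98, 2.98], [-0.74, 1.72], [-1.14, 1.35], [-2.1, 2.04], [-1.57, 1.44], [-3.14, 3.14]. Speed limits (rad/s): [1.89, 1.89, 2.39, 2.57, 3.14, 3.14].

### API

Orientations are given as a unit quaternion [x, y, z, w].
In Python, from bench import bot gives the robot as it stands.
- The arm moves only by the shell command python3 -m jog 'ROWS' [OPENING] [FORCE]. ROWS is JSON, a list of rows, each a list of 4 numbers: the shift along the tool's x, y, z in m, then the turn about the tool's z in rad. A call has 1 to 20 rows; each row shifts and turns the pose as measured when the row begins, along the tool's axes as they then stand; what a row does not reach is not made up. A row lasts 1/10 s, in which the tool goes at most 50 mm and 8.59 degrees, less where a joint would pass 70% of its speed; a pose out of reach is approached as far as the arm can. A call is refused whole if a number of a shift passes 0.05 or a number of a turn 0.15, either way. A call with a gripper value outside its range is refused whole. OPENING is the opening, from 0 (shut) to 1 (fully open), set as the call begins (- or left out, the last holds). The fingers move at their own pace and stop on an object; FORCE is the grip in N (left out, the last holds). Time passes only in rows, so rows that do not move let the fingers close. It gives the time, the measured TCP pose, the force and the opening at its end, in the units of the state.
- bot.observe(): the state, without advancing time (a new reading comes with each control period).
- bot.read_camera(name): name is "scene" or "top" or "wrist"; returns a dict with "img" (420x560x3 uint8, red, green, blue), "fx", "fy", "cx", "cy" (pixels), "k1" (the pictures are not rectified: a ray, as slopes to the right and down, at radius r is drawn at 1 + k1 r^2 times it, then the intrinsics apply), "cam_to_world" (4x4, takes a point from camera to world coordinates); the wrist camera has in their place "mount" (4x4, takes a point from camera to tool coordinates, whose origin is the TCP and whose axes are the flange's). Camera axes: x right, y up, looking along -z (the intrinsics and any distortion apply to the point x, -y, -z); pixel columns grow to the right and rows downward; lengths in m; the calibration is good to about 2 mm. A picture is of the moment at which its call begins: read the wrist's pose just before it. There is no depth.
- bot.hand_in(): hands the job in, once; it reports no verdict.
The state is a dict: "t": time; "joint_positions": joint angles; "joint_vel": joint speeds; "joint_torque": joint torques, N m; "eef_pos": TCP position; "tool_rot": TCP orientation; "contact_force": force on the tool from outside, world axes, zero at the start; "ft_torque": the same for the moment, N m; "gripper_width": finger opening in m.
Only numpy, scipy, OpenCV 4.12 (cv2) and the standard library are available. Lean on these libraries where they do the work, as an engineer would, in place of code of your own. Each camera call takes 0.05 s, during which the arm holds its last target. There are 200 camera calls.

## Working session

There is one attempt and no reset: what is moved stays moved. The work goes in short steps, Python scripts to look and compute and a shell command to move; the robot and the scene stay as the last step left them, time stands still between calls to the robot, and variables do not carry over. Pictures are saved under pics/ and viewed, about 12 in all and at most 16, crops included, and the job is handed in when it is done.

```bash
mkdir -p pics; ls; python3 - <<'E'
from bench import bot
import cv2
s=bot.observe();print(s, bot.grip_depth)
for n in("scene","top"):
    d=bot.read_camera(n);cv2.imwrite(f"pics/{n}0.png",d["img"][:,:,::-1])
    print({k:v for k,v in d.items() if k!="img"})
d=bot.read_camera("wrist");print(d["mount"],d["fx"],d["cx"],d["cy"],d["k1"])
E
```

```text
pics
{'t': 0.0, 'joint_positions': array([ 1.20199552e+00,  2.13391696e-01, -3.50739734e-02,  1.32347347e+00,
       -6.17270206e-06,  1.57079948e+00]), 'joint_vel': array([ 0.00094157, -0.00031246,  0.00055524,  0.00036571, -0.00040951,
       -0.00230775]), 'joint_torque': array([ 3.35890341e-03, -6.86185169e+01,  4.87099850e+01,  1.81023090e-02,
        1.75707432e-04, -6.88002359e-06]), 'eef_pos': array([0.18012884, 0.46606498, 0.23079249]), 'tool_rot': array([ 1.83358656e-01,  9.83045918e-01, -5.62283858e-04, -1.01736306e-04]), 'contact_force': array([0.19930775, 0.36023662, 0.09887663]), 'ft_torque': array([-0.02569724, -0.02949928,  0.00440714]), 'gripper_width': 0.08542678314063536} 0.0187
{'fx': 534.1045838928679, 'fy': 534.1045838928679, 'cx': 274.1389668236511, 'cy': 209.477437402187, 'k1': -0.17485949412689208, 'cam_to_world': array([[-0.79484264,  0.38349221, -0.47027535, -0.35403119],
       [-0.60677072, -0.51170934,  0.60826214,  0.98823501],
       [-0.0073805 ,  0.768822  ,  0.63942025,  1.20335954],
       [ 0.        ,  0.        ,  0.        ,  1.        ]])}
{'fx': 381.5436236893193, 'fy': 381.5436236893193, 'cx': 285.5423061850786, 'cy': 213.39396703136325, 'k1': -0.09995751419886247, 'cam_to_world': array([[-0.00542333,  0.98431422, -0.17634087,  0.27213786],
       [-0.99997153, -0.00441314,  0.0061203 , -0.08280545],
       [ 0.00524608,  0.17636904,  0.98431013,  1.17950813],
       [ 0.        ,  0.        ,  0.        ,  1.        ]])}
[[ 7.42974338e-04  9.53977617e-01  2.99876900e-01  7.59654330e-02]
 [ 9.99999724e-01 -7.01052464e-04 -2.47387423e-04  1.01917636e-04]
 [-2.57726247e-05  2.99877001e-01 -9.53977874e-01 -1.42311358e-01]
 [ 0.00000000e+00  0.00000000e+00  0.00000000e+00  1.00000000e+00]] 376.1899861872585 279.33828735918274 204.519601411974 -0.03202354379643799
```

View pics/top0.png

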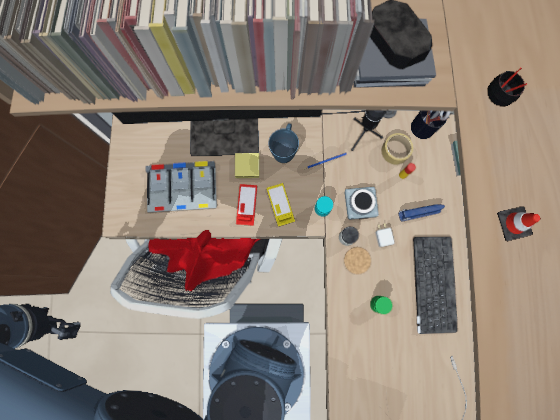

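View pics/scene0.png

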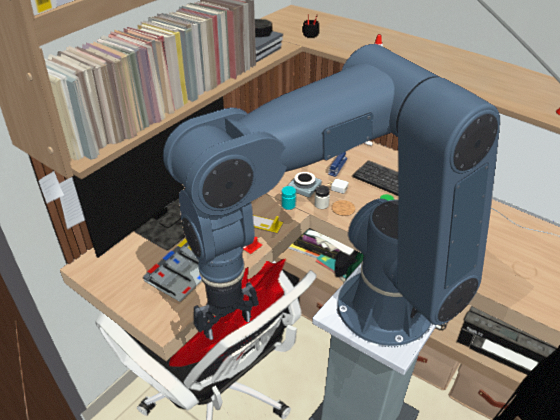

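The top view shows the board (180,187) with red, blue and yellow lanes from left to right. The red card is at (246,204) and the yellow at (280,204), both with tabs toward the robot; I see no blue card yet. For the jar, the candidates are the black-lidded one (349,235), a turquoise one (324,205) and a green one (381,304). The black-lidded one fits the description. The coder is at (362,201) and the mat at (357,261). The scene view agrees, showing a black lid on an off-white body at (322,198).

```bash
cat >h.py <<'E'
from bench import bot
import cv2, numpy as np
from scipy.spatial.transform import Rotation as R
def cam(n):
    s=bot.observe(); d=bot.read_camera(n)
    if n=="wrist":
        T=np.eye(4);T[:3,:3]=R.from_quat(s["tool_rot"]).as_matrix();T[:3,3]=s["eef_pos"]
        d["cam_to_world"]=T@d["mount"]
    return d
def K(d): return np.array([[d["fx"],0,d["cx"]],[0,d["fy"],d["cy"]],[0,0,1.]])
def w(d,uv,z):
    uv=np.atleast_2d(np.asarray(uv,float))
    p=cv2.undistortPoints(uv[:,None],K(d),np.array([d["k1"],0,0,0]))[:,0]
    C=d["cam_to_world"];r=np.c_[p[:,0],-p[:,1],-np.ones(len(p))]@C[:3,:3].T
    o=C[:3,3];return o+r*((z-o[2])/r[:,2])[:,None]
def px(d,P):
    C=np.linalg.inv(d["cam_to_world"]);q=np.atleast_2d(P)@C[:3,:3].T+C[:3,3]
    q=q*[1,-1,-1];return cv2.projectPoints(q,np.zeros(3),np.zeros(3),K(d),np.array([d["k1"],0,0,0]))[0][:,0]
RNG={"red":[((0,130,90),(8,255,255)),((172,130,90),(179,255,255))],"yellow":[((22,130,120),(34,255,255))],"blue":[((105,150,90),(125,255,255))],"white":[((0,0,190),(179,50,255))]}
def mask(d,c):
    h=cv2.cvtColor(d["img"],cv2.COLOR_RGB2HSV);m=0
    for a,b in RNG[c]: m=m|cv2.inRange(h,a,b)
    return m
def blobs(m,amin=20):
    n,l,s,c=cv2.connectedComponentsWithStats(m)
    return [(c[i].round(1),s[i]) for i in range(1,n) if s[i][4]>=amin]
E
python3 - <<'E'
from h import *
d=cam("top")
for c in("red","yellow","blue"):
    for ce,s in blobs(mask(d,c),8):
        if 120<ce[0]<450 and 115<ce[1]<320: print(c,ce,s,w(d,ce,.01)[0].round(3))
for n,p,z in(("coder",(362,201),.045),("mat",(357,261),.004),("jar",(349,235),.07),("board c",(181,187),.01),("deck FL",(147,212),.01),("deck FR",(216,207),.01),("cardred",(246,204),.005)):
    print(n,w(d,p,z)[0].round(3))
c=d["img"][140:280,135:400,::-1];cv2.imwrite("pics/c1.png",cv2.resize(c,None,fx=3,fy=3,interpolation=cv2.INTER_CUBIC))
E
```

```text
red [409.7 168.1] [405 163  11  11  78] [ 0.628 -0.492  0.01 ]
red [157.2 166.6] [151 164  13   6  62] [0.637 0.323 0.01 ]
red [157.9 176.6] [157 174   3   6  17] [0.603 0.318 0.01 ]
red [245.5 210.1] [236 184  21  42 304] [0.493 0.035 0.01 ]
red [242.3 206.9] [241 203   4   9  30] [0.503 0.045 0.01 ]
red [158.7 208.2] [155 207   9   4  30] [0.5  0.31 0.01]
red [203.  255.9] [ 148  230  112   61 3440] [0.35  0.164 0.01 ]
yellow [201.  163.3] [195 161  13   6  63] [0.646 0.18  0.01 ]
yellow [201.8 173.8] [201 171   3   6  15] [0.611 0.176 0.01 ]
yellow [402.7 174.3] [399 170   9   9  50] [ 0.608 -0.467  0.01 ]
yellow [281.9 209.1] [267 183  28  43 285] [ 0.495 -0.079  0.01 ]
yellow [202.7 205.2] [199 204   9   4  30] [0.509 0.17  0.01 ]
yellow [277.6 208.4] [275 204   6   9  34] [ 0.498 -0.065  0.01 ]
blue [324.7 160.8] [308 154  37  14  53] [ 0.652 -0.216  0.01 ]
blue [179.1 165.1] [173 163  13   5  56] [0.641 0.251 0.01 ]
blue [179.7 174.8] [178 173   4   5  18] [0.608 0.247 0.01 ]
blue [180.8 206.7] [177 205   8   4  28] [0.505 0.239 0.01 ]
blue [435.8 210.8] [432 209   9   4  12] [ 0.488 -0.567  0.01 ]
blue [413.1 215.4] [407 214  14   4  19] [ 0.473 -0.492  0.01 ]
coder [ 0.513 -0.324  0.045]
mat [ 0.333 -0.309  0.004]
jar [ 0.406 -0.276  0.07 ]
board c [0.568 0.241 0.01 ]
deck FL [0.488 0.347 0.01 ]
deck FR [0.503 0.128 0.01 ]
cardred [0.513 0.034 0.005]
```

View pics/c1.png

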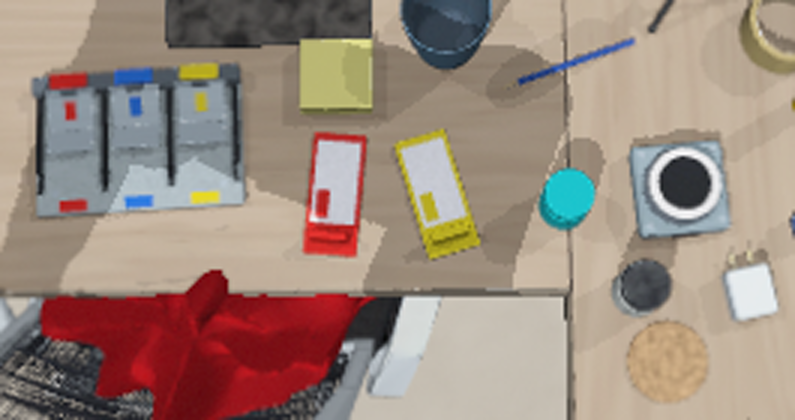

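No blue card is present, so it's red and yellow only. The crop shows the black-lidded jar (at 643,286 in the crop) beside the white charger (750,290); turquoise is the look-alike. Now I'll move over the cards.

```bash
python3 -m jog '[[0,0,0,0.15],[0,0,0,0.15],[0,0,0,0.15],[0,0,0,0.15],[0,0,0,0.15],[0,0,0,0.15],[0,0,0,0.15],[0,0,0,0.15],[0,0,0,0.0]]' 1 && python3 -m jog '[[-0.039,0.023,0.007,0],[-0.039,0.023,0.007,0],[-0.039,0.023,0.007,0],[-0.039,0.023,0.007,0],[-0.039,0.023,0.007,0],[-0.039,0.023,0.007,0],[-0.039,0.023,0.007,0],[-0.039,0.023,0.007,0],[-0.039,0.023,0.007,0],[-0.039,0.023,0.007,0],[-0.039,0.023,0.007,0],[0,0,0,0],[0,0,0,0]]'
cat >>h.py <<'E'
def yaw():
    M=R.from_quat(bot.observe()["tool_rot"]).as_matrix();return np.arctan2(M[1,1],M[0,1])
def to(P,yw=None):
    "tool-axis shift (after any turn of the other script) to world P, and turn to yaw of tool y (mod pi)"
    s=bot.observe();M=R.from_quat(s["tool_rot"]).as_matrix()
    t=0 if yw is None else (yaw()-yw+np.pi/2)%np.pi-np.pi/2
    print("pos",s["eef_pos"].round(4),"yaw",yaw().round(4),"shift now",(M.T@(np.array(P)-s["eef_pos"])).round(4),"turn",round(t,4),"width",round(s["gripper_width"],4),"t",s["t"])
E
python3 -c "
from h import *
to([.46,0,.15],0)
d=cam('wrist');cv2.imwrite('pics/w1.png',d['img'][:,:,::-1])"
```

```text
t: 1.1
eef_pos: [0.1798, 0.4653, 0.2296]
tool_rot: [0.71, 0.705, -0.002, 0.001]
contact_force: [-0.3, -0.0, 0.2]
gripper_width: 0.0855
t: 2.4
eef_pos: [0.4492, 0.0245, 0.1497]
tool_rot: [0.685, 0.728, -0.0, 0.001]
contact_force: [-0.2, 0.2, -0.8]
gripper_width: 0.0851
pos [0.4492 0.0245 0.1497] yaw 0.0613 shift now [-0.0251  0.0093 -0.0002] turn 0.0613 width 0.0851 t 2.4
```

View pics/w1.png

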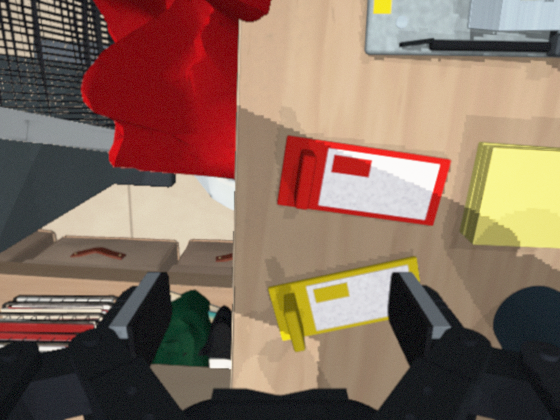

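The wrist view shows the red card with its tab at (305,180) and nose at (440,190). The yellow card's tab is at (292,320), with its nose partly hidden by a finger. The board is at top right. Next I'll measure the red card.

```bash
cat >>h.py <<'E'
def card(d,c,x0,zt=.005):
    "card pose from hull of colour+white panel, cast on its top plane; x0: (col range,row range)"
    m=mask(d,c);k=np.zeros_like(m);(a,b),(e,f)=x0;k[e:f,a:b]=m[e:f,a:b]
    n,l,s,_=cv2.connectedComponentsWithStats(k);i=1+np.argmax(s[1:,4])
    pts=np.argwhere(l==i)[:,::-1].astype(float)
    h=cv2.convexHull(pts.astype(np.int32))[:,0]
    P=w(d,h,zt)[:,:2]
    (cx,cy),(a1,a2),_=r=cv2.minAreaRect((P*1000).astype(np.float32));B=cv2.boxPoints(r)/1000
    e1,e2=B[1]-B[0],B[2]-B[1];e=e1 if np.hypot(*e1)>np.hypot(*e2) else e2
    if e[0]<0:e=-e
    return np.array([cx,cy])/1000,np.arctan2(e[1],e[0]),(round(a1,1),round(a2,1))
E
python3 - <<'E'
from h import *
d=cam("wrist");c,a,sz=card(d,"red",((245,470),(120,240)));print("red",c.round(4),a.round(4),sz)
tab=c-.048*np.array([np.cos(a),np.sin(a)]);print("tab",tab.round(4)); to([*tab,.15],a)
c,a,sz=card(d,"yellow",((245,440),(240,370)));print("yel",c.round(4),a.round(4),sz)
d=cam("top");print("top red",card(d,"red",((230,262),(178,228))));print("top yel",card(d,"yellow",((260,300),(178,230))))
E
```

```text
red [0.5152 0.0329] -0.0813 (56.8, 129.6)
tab [0.4673 0.0368]
pos [0.4489 0.0255 0.1499] yaw 0.0619 shift now [ 0.0102  0.019  -0.    ] turn 0.1432 width 0.0853 t 2.5
yel [ 0.5168 -0.0795] 0.2935 (129.4, 71.8)
top red (array([0.5258241 , 0.00581435]), np.float32(0.009250322), (6.4, 0.0))
top yel (array([ 0.51260437, -0.0734827 ]), np.float32(0.29306594), (129.2, 55.7))
```

```bash
python3 -m jog '[[0,0,0,0.143],[0,0,0,0],[0.0128,0.0174,0.03,0],[0,0,0.03,0],[0,0,0.025,0],[0,0,0,0],[0,0,0,0]]' 0.5
python3 -c "
from h import *
to([.4673,.0368,.011],-.0813)
d=cam('wrist');print(card(d,'red',((150,470),(60,300))));cv2.imwrite('pics/w2.png',d['img'][:,:,::-1])"
```

```text
t: 3.25
eef_pos: [0.4678, 0.044, 0.066]
tool_rot: [0.724, 0.689, 0.002, 0.003]
contact_force: [0.6, 0.3, 0.5]
gripper_width: 0.043
pos [0.4678 0.044  0.066 ] yaw -0.0493 shift now [-0.0073 -0.0006  0.055 ] turn 0.032 width 0.043 t 3.25
(array([0.51503558, 0.02995286]), np.float32(-0.07315368), (64.5, 128.8))
```

View pics/w2.png

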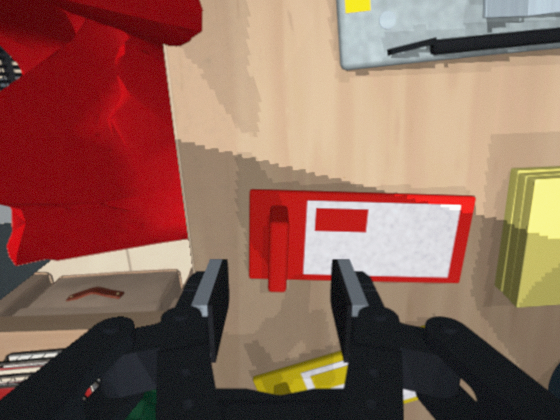

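The red tab sits between the open jaws at (278,248). I'll correct the pose and descend.

```bash
python3 -m jog '[[-0.007,0,0.01,0.03],[0,0,0.015,0],[0,0,0.015,0],[0,0,0,0],[0,0,0,0]]'
python3 -c "
from h import *
to([.4673,.0368,.011],-.0813)"
```

```text
t: 3.8
eef_pos: [0.4709, 0.0357, 0.0287]
tool_rot: [0.736, 0.677, 0.005, 0.005]
contact_force: [-0.8, 0.2, 0.2]
gripper_width: 0.0428
pos [0.4709 0.0357 0.0287] yaw -0.0825 shift now [ 0.0007 -0.0039  0.0176] turn -0.0012 width 0.0428 t 3.8
```

```bash
python3 -m jog '[[0,-0.003,0.01,0],[0,0,0.008,0],[0,0,0,0],[0,0,0,0]]'
python3 -c "
from h import *
to([.4673,.0368,.011],-.0813)"
```

```text
t: 4.2
eef_pos: [0.469, 0.0358, 0.0108]
tool_rot: [0.736, 0.677, 0.006, 0.006]
contact_force: [-0.9, 0.5, -0.5]
gripper_width: 0.043
pos [0.469  0.0358 0.0108] yaw -0.0832 shift now [ 0.0009 -0.0018 -0.0003] turn -0.0019 width 0.043 t 4.2
```

```bash
python3 -m jog '[[0,0,0,0],[0,0,0,0],[0,0,0,0],[0,0,0,0],[0,0,0,0],[0,0,0,0],[0,0,0,0],[0,0,0,0]]' 0 70
python3 -m jog '[[0,0,-0.015,0],[0,0,-0.02,0],[0,0,-0.02,0],[0,0,0,0],[0,0,0,0]]'
python3 -c "
from h import *
to([.4673,.0368,.011],-.0813)
d=cam('wrist');print(card(d,'red',((150,550),(60,400)),.058));cv2.imwrite('pics/w3.png',d['img'][:,:,::-1])"
```

```text
t: 5.0
eef_pos: [0.4695, 0.0359, 0.0116]
tool_rot: [0.736, 0.677, 0.007, 0.006]
contact_force: [0.3, -0.4, -0.5]
gripper_width: 0.0085
t: 5.5
eef_pos: [0.4676, 0.0359, 0.0675]
tool_rot: [0.736, 0.677, 0.006, 0.006]
contact_force: [-0.2, -0.3, -1.2]
gripper_width: 0.0082
pos [0.4676 0.0359 0.0675] yaw -0.083 shift now [ 0.0008 -0.0013  0.0565] turn -0.0017 width 0.0082 t 5.5
(array([0.51682227, 0.02446186]), np.float32(-0.08310474), (72.0, 132.8))
```

View pics/w3.png

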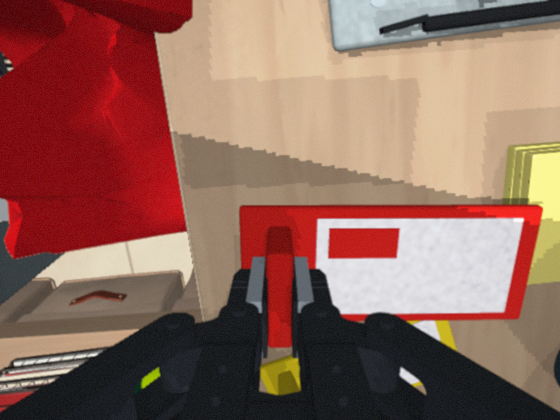

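The red card is held square at its tab (280,290) and hangs level. Next I'll carry it near the red lane's mouth and measure the board from close up.

```bash
python3 -m jog '[[0,0,-0.015,-0.075],[0,0,-0.015,-0.075],[0,0,0,0],[0.04,-0.005,0,0],[0.04,-0.005,0,0],[0.04,-0.005,0,0],[0.04,-0.005,0,0],[0.04,-0.005,0,0],[0.04,-0.005,0,0],[0.02,0,0,0],[0,0,0,0],[0,0,0,0]]'
python3 - <<'E'
from h import *
to([.4288,.302,.1],.064)
d=cam("wrist");cv2.imwrite("pics/w4.png",d["img"][:,:,::-1])
for c in("red","yellow","blue"):
    for ce,s in blobs(mask(d,c),60): print(c,ce,s,w(d,ce,.01)[0].round(4),w(d,ce,.028)[0].round(4))
d=cam("top")
for c in("red","yellow","blue"):
    for ce,s in blobs(mask(d,c),8):
        if 140<ce[0]<220 and ce[1]<170 or 200<ce[1]<212 and ce[0]<220: print("top",c,ce,w(d,ce,.028 if ce[1]<180 else .01)[0].round(4))
E
```

```text
t: 6.75
eef_pos: [0.4139, 0.3007, 0.0826]
tool_rot: [0.69, 0.724, -0.001, 0.003]
contact_force: [-0.1, 0.3, -0.6]
gripper_width: 0.0085
pos [0.4139 0.3007 0.0826] yaw 0.0474 shift now [ 0.0005  0.015  -0.0174] turn -0.0166 width 0.0085 t 6.75
red [230.8 252.4] [    0    98   543   314 39560] [0.3858 0.2764 0.01  ] [0.3878 0.2849 0.028 ]
red [363.  242.9] [ 329  228   70   30 1982] [0.4676 0.2867 0.01  ] [0.4628 0.2943 0.028 ]
red [354.4 317.2] [341 314  27   8 141] [0.4682 0.2328 0.01  ] [0.4634 0.245  0.028 ]
red [153.6 374.6] [148 367  12  15 108] [0.3317 0.1788 0.01  ] [0.3383 0.1955 0.028 ]
yellow [548.5 399.2] [533 392  27  18 268] [0.6219 0.1667 0.01  ] [0.6041 0.1844 0.028 ]
blue [556.4 315.8] [552 308   8  16  92] [0.6064 0.2387 0.01  ] [0.5899 0.2504 0.028 ]
blue [415.  323.6] [407 321  14   8  73] [0.5098 0.2294 0.01  ] [0.5014 0.2419 0.028 ]
top red [157.6 166.4] [0.6317 0.315  0.028 ]
top yellow [201.  163.3] [0.6403 0.1761 0.028 ]
top yellow [202.7 205.2] [0.5089 0.1697 0.01  ]
top blue [179.1 165.1] [0.6351 0.2459 0.028 ]
top blue [180.8 206.7] [0.5045 0.2391 0.01  ]
```

View pics/w4.png

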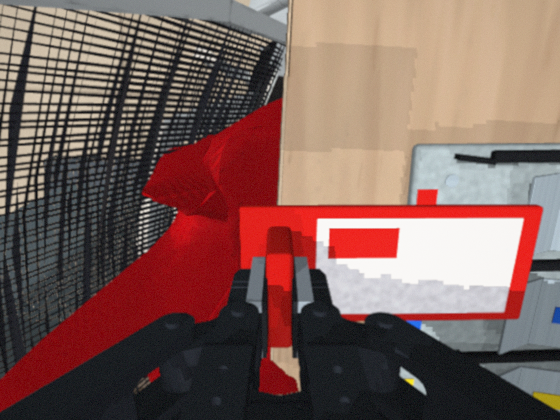

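The wrist view shows the deck's front-left corner at (413,147) and the red mouth patch at (427,198). The card hangs level with the fingers. I'll fit the deck edges to get the board pose.

```bash
python3 - <<'E'
from h import *
d=cam("wrist");S=cv2.GaussianBlur(cv2.cvtColor(d["img"],cv2.COLOR_RGB2HSV)[:,:,1],(3,3),0).astype(float)
print(S[130:160:3,480].round(),S[170,400:430:3].round())
L=[]
for c in range(425,555,5):
    g=np.diff(S[125:165,c]);L.append((c,125.5+np.argmin(g)))
F=[]
for r in range(155,188,3):
    g=np.diff(S[r,395:435]);F.append((395.5+np.argmin(g),r))
def fit(uv):
    P=w(d,np.array(uv),.01)[:,:2];vx,vy,x,y=cv2.fitLine(P.astype(np.float32),cv2.DIST_HUBER,0,.001,.01)[:,0]
    n=np.array([-vy,vx]);print(np.arctan(vy/vx),(x,y),np.abs((P-[x,y])@n).max());return vx,vy,x,y
a=fit(L);b=fit(F)
A=np.linalg.solve(np.array([[-a[1],a[0]],[-b[1],b[0]]]),[-a[1]*a[2]+a[0]*a[3],-b[1]*b[2]+b[0]*b[3]])
print("corner",A); y=np.arctan(a[1]/a[0])
for yw in (y,.06):
    ex=np.array([np.cos(yw),np.sin(yw)]);ey=np.array([-ex[1],ex[0]]);c=A+.075*ex-.111*ey
    print("yaw",yw,"board",c,"tab start red",c-.135*ex+.07*ey,"yel",c-.135*ex-.07*ey,"tab home red",c-.06*ex+.07*ey)
to([0,0,0])
# card pose in hand (card top z = TCP z - .0066+... )
for z in(.075,):print(card(d,"red",((238,550),(195,330)),z))
E
```

```text
[73. 74. 74. 74. 31. 21. 22. 21. 21. 29.] [71. 75. 77. 45. 21. 21. 20. 20. 21. 21.]
0.05289523 (np.float32(0.52746755), np.float32(0.35179636)) 0.0006066437415126927
-1.5184681 (np.float32(0.48975947), np.float32(0.33310458)) 0.0002938639866849088
corner [0.48888743 0.34975377]
yaw 0.05289523 board [0.5696511 0.2428743] tab start red [0.431139   0.30563888] yel [0.43854088 0.16583467] tab home red [0.50603414 0.30960417]
yaw 0.06 board [0.57040847 0.24345081] tab start red [0.43145392 0.3052297 ] yel [0.43984888 0.16548163] tab home red [0.50631896 0.30972701]
pos [0.4145 0.2999 0.0833] yaw 0.0464 shift now [-0.2799 -0.4283  0.0829] turn 0 width 0.0086 t 6.9
(array([0.4624505 , 0.30284155]), np.float32(0.046413045), (131.7, 65.6))
```

```bash
python3 -m jog '[[0.004,0.0168,0,-0.006],[0,0,0.02,0],[0,0,0.02,0],[0,0,0,0],[0,0,0,0]]'
python3 - <<'E'
from h import *
to([.4311,.3047,.0225],.053)
d=cam("wrist");cv2.imwrite("pics/w5.png",d["img"][:,:,::-1])
z=bot.observe()["eef_pos"][2]-.0066
print(w(d,[(390,206),(390,319),(541,207),(519,319)],z).round(4))
E
```

```text
t: 7.4
eef_pos: [0.4338, 0.3004, 0.0434]
tool_rot: [0.691, 0.723, 0.0, 0.004]
contact_force: [-0.1, 0.0, -0.4]
gripper_width: 0.0087
pos [0.4338 0.3004 0.0434] yaw 0.0444 shift now [ 0.0046 -0.0027  0.0209] turn -0.0086 width 0.0087 t 7.4
[[0.4794 0.3314 0.0369]
 [0.487  0.2767 0.0369]
 [0.5442 0.3337 0.0369]
 [0.5483 0.2785 0.0369]]
```

View pics/w5.png

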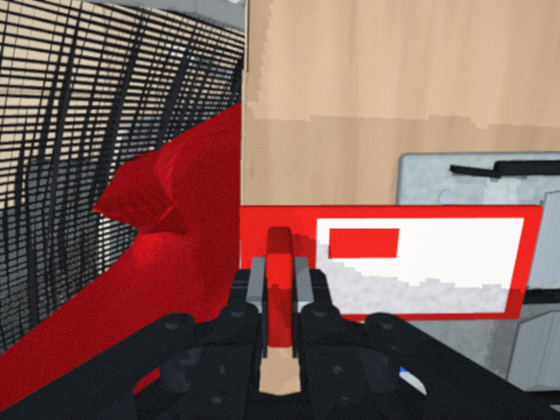

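The card's nose is at col 540 between the guides of the red lane; it needs about 4.5 mm more to the left (+tool x).

```bash
python3 -m jog '[[0.0046,-0.003,0,-0.009],[0,0,0,0],[0,0,0,0]]'
python3 -c "
from h import *
to([.4311,.3044,.0225],.053)"
```

```text
t: 7.75
eef_pos: [0.4312, 0.3055, 0.0456]
tool_rot: [0.688, 0.726, 0.002, 0.004]
contact_force: [-0.1, -0.4, -0.4]
gripper_width: 0.0083
pos [0.4312 0.3055 0.0456] yaw 0.0536 shift now [-0.001  -0.0004  0.0231] turn 0.0006 width 0.0083 t 7.75
```

```bash
python3 -m jog '[[-0.001,0,0.01,0],[0,0,0.008,0],[0,0,0,0],[0,0,0,0]]'
python3 -c "
from h import *
to([.4311,.3044,.0216],.053)
d=cam('wrist');cv2.imwrite('pics/w6.png',d['img'][:,:,::-1])"
```

```text
t: 8.15
eef_pos: [0.4314, 0.3045, 0.0262]
tool_rot: [0.688, 0.726, 0.002, 0.004]
contact_force: [0.3, -0.5, -0.5]
gripper_width: 0.0087
pos [0.4314 0.3045 0.0262] yaw 0.054 shift now [-0.0001 -0.0004  0.0045] turn 0.001 width 0.0087 t 8.15
```

View pics/w6.png

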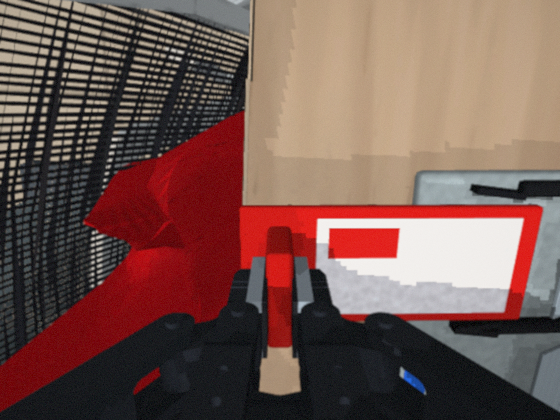

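The nose is between the guides: about 11 px clear of the upper guide (row 195) and 3 px of the lower (row 321). I'll shift +1.5 mm, lower, and start the slide.

```bash
python3 -m jog '[[0.002,0,0.003,0],[0,0,0.002,0],[0,0,0,0],[0,0,0,0]]'
python3 -c "
from h import *
to([.5060,.3096,.0216],.053)
print(bot.observe()['contact_force'])"
```

```text
t: 8.6
eef_pos: [0.4316, 0.3067, 0.021]
tool_rot: [0.688, 0.726, 0.002, 0.004]
contact_force: [-0.1, -1.3, 0.3]
gripper_width: 0.0087
pos [0.4316 0.3067 0.021 ] yaw 0.0537 shift now [-0.0011  0.0745  0.0001] turn 0.0007 width 0.0087 t 8.6
[-0.13973247 -1.2547238   0.25747221]
```

```bash
python3 -m jog '[[-0.0005,0.01,0,0],[0,0.01,0,0],[0,0.01,0,0],[0,0.01,0,0],[0,0,0,0]]'
python3 -c "
from h import *
to([.5060,.3096,.0216],.053)"
```

```text
t: 9.1
eef_pos: [0.4752, 0.3085, 0.0213]
tool_rot: [0.688, 0.726, 0.002, 0.004]
contact_force: [1.7, 0.6, 0.1]
gripper_width: 0.0083
pos [0.4752 0.3085 0.0213] yaw 0.0538 shift now [-0.0006  0.0308 -0.0001] turn 0.0008 width 0.0083 t 9.1
```

```bash
python3 -m jog '[[0,0.01,0,0],[0,0.009,0,0],[0,0.008,0,0],[0,0,0,0]]'
python3 -c "
from h import *
to([.5060,.3096,.0216],.053)"
```

```text
t: 9.5
eef_pos: [0.5048, 0.31, 0.0213]
tool_rot: [0.688, 0.726, 0.002, 0.004]
contact_force: [1.1, -0.5, -0.2]
gripper_width: 0.0086
pos [0.5048 0.31   0.0213] yaw 0.0536 shift now [-0.0005  0.0012 -0.0003] turn 0.0006 width 0.0086 t 9.5
```

```bash
python3 -m jog '[[0,0.003,0,0],[0,0.001,0,0],[0,0,0,0]]'
python3 -c "
from h import *
to([.5060,.3096,.0216],.053)
d=cam('wrist');cv2.imwrite('pics/w7.png',d['img'][:,:,::-1])"
```

```text
t: 9.8
eef_pos: [0.5082, 0.3102, 0.0213]
tool_rot: [0.688, 0.726, 0.001, 0.003]
contact_force: [0.5, -0.6, -0.2]
gripper_width: 0.0085
pos [0.5082 0.3102 0.0213] yaw 0.0538 shift now [-0.0005 -0.0022 -0.0003] turn 0.0008 width 0.0085 t 9.8
```

View pics/w7.png

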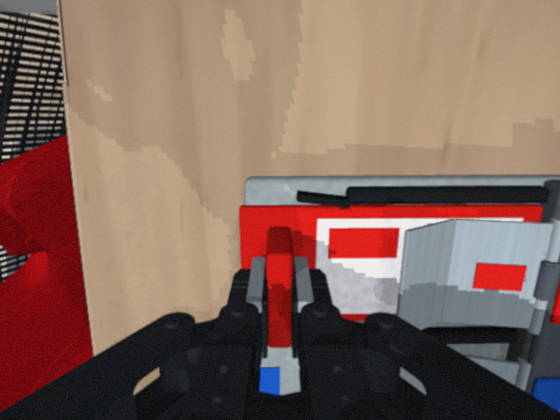

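The card is under the clip, with its nose at col 543 and the stop face at about col 547. A couple of mm more, until force shows.

```bash
python3 -m jog '[[0,0.002,0,0],[0,0.001,0,0],[0,0,0,0]]'; python3 -m jog '[[0,0.0015,0,0],[0,0.0015,0,0]]'
```

```text
t: 10.15
eef_pos: [0.5081, 0.3101, 0.0214]
tool_rot: [0.687, 0.726, -0.0, 0.002]
contact_force: [1.3, 0.7, -0.1]
gripper_width: 0.0083
t: 10.35
eef_pos: [0.5083, 0.3101, 0.0212]
tool_rot: [0.687, 0.727, -0.002, 0.0]
contact_force: [-17.0, -1.1, 13.5]
gripper_width: 0.0085
```

It is home on the stop (17 N reaction). I'll relax, release with a narrow opening, and rise.

```bash
python3 -m jog '[[0,-0.001,0,0],[0,0,0,0],[0,0,0,0]]'; python3 -m jog '[[0,0,0,0],[0,0,0,0],[0,0,0,0],[0,0,0,0],[0,0,-0.01,0],[0,0,-0.02,0],[0,0,-0.04,0],[0,0,-0.04,0],[0,0,0,0],[0,0,0,0]]' 0.35
python3 - <<'E'
from h import *
to([.46,-.09,.15],.29)
d=cam("top");print("yel top",card(d,"yellow",((260,310),(178,235))))
E
```

```text
t: 10.65
eef_pos: [0.5078, 0.3102, 0.0217]
tool_rot: [0.687, 0.727, -0.002, 0.001]
contact_force: [-2.4, 0.3, 0.1]
gripper_width: 0.0087
t: 11.65
eef_pos: [0.5082, 0.3103, 0.1386]
tool_rot: [0.687, 0.727, -0.001, 0.001]
contact_force: [0.2, 0.5, -0.3]
gripper_width: 0.0301
pos [0.5082 0.3103 0.1386] yaw 0.0559 shift now [-0.397  -0.0705 -0.0102] turn -0.2341 width 0.0301 t 11.65
yel top (array([ 0.51264905, -0.073576  ]), np.float32(0.2908754), (129.1, 55.8))
```

```bash
python3 -m jog '[[0,0,0,-0.117],[0,0,0,-0.117],[0,0,0,0],[-0.041,-0.017,0,0],[-0.041,-0.017,0,0],[-0.041,-0.017,0,0],[-0.041,-0.017,0,0],[-0.041,-0.017,0,0],[-0.041,-0.017,0,0],[-0.041,-0.017,0,0],[-0.041,-0.017,0,0],[-0.02,-0.01,0,0],[0,0,0,0],[0,0,0,0]]' 0.5
python3 - <<'E'
from h import *
to([.4666,-.0874,.07],.29)
d=cam("wrist");cv2.imwrite("pics/w8.png",d["img"][:,:,::-1])
c,a,sz=card(d,"yellow",((200,480),(60,330)));print(c,a,sz,c-.048*np.array([np.cos(a),np.sin(a)]))
E
```

```text
t: 13.1
eef_pos: [0.4579, -0.0786, 0.1314]
tool_rot: [0.61, 0.792, -0.006, -0.003]
contact_force: [-0.1, 0.3, 0.3]
gripper_width: 0.0428
pos [ 0.4579 -0.0786  0.1314] yaw 0.2576 shift now [-0.0106  0.007   0.0614] turn -0.0324 width 0.0428 t 13.1
[ 0.51538416 -0.07551882] 0.29552376 (129.5, 61.1) [ 0.46946497 -0.08949839]
```

View pics/w8.png

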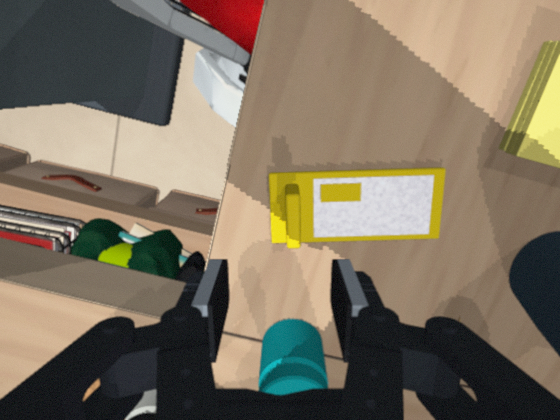

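The wrist view shows the yellow card with its tab at (292,215); the turquoise look-alike below the jaws stays clear. I'll correct and descend.

```bash
python3 -m jog '[[0,0,0,-0.035],[0,0,0,0],[-0.011,0.008,0.02,0],[0,0,0.03,0],[0,0,0.01,0],[0,0,0,0],[0,0,0,0]]'
python3 - <<'E'
from h import *
to([.4686,-.0870,.011],.293)
d=cam("wrist");c,a,sz=card(d,"yellow",((200,500),(60,300)));print(c,a,sz,c-.048*np.array([np.cos(a),np.sin(a)]))
E
```

```text
t: 13.85
eef_pos: [0.4699, -0.0815, 0.0702]
tool_rot: [0.596, 0.803, -0.006, -0.003]
contact_force: [-0.1, -0.1, 0.2]
gripper_width: 0.0426
pos [ 0.4699 -0.0815  0.0702] yaw 0.2932 shift now [-0.0048 -0.0021  0.0593] turn 0.0002 width 0.0426 t 13.85
[ 0.51580597 -0.07688647] 0.29774174 (129.3, 63.4) [ 0.4699179  -0.09096785]
```

```bash
python3 -m jog '[[-0.0055,-0.002,0.01,0],[0,0,0.015,0],[0,0,0.01,0],[0,0,0,0],[0,0,0,0]]'
python3 -c "
from h import *
to([.4688,-.0873,.011],.295)"
```

```text
t: 14.4
eef_pos: [0.4713, -0.0889, 0.0362]
tool_rot: [0.596, 0.803, -0.004, -0.0]
contact_force: [0.0, -0.3, -0.3]
gripper_width: 0.0424
pos [ 0.4713 -0.0889  0.0362] yaw 0.2928 shift now [ 0.0024 -0.0018  0.0252] turn -0.0022 width 0.0424 t 14.4
```

```bash
python3 -m jog '[[0.001,-0.0015,0.012,0],[0,0,0.008,0],[0,0,0.003,0],[0,0,0,0],[0,0,0,0]]'
python3 -c "
from h import *
to([.4688,-.0873,.011],.295)"
```

```text
t: 14.9
eef_pos: [0.4709, -0.089, 0.0143]
tool_rot: [0.596, 0.803, -0.004, 0.001]
contact_force: [0.6, -0.3, -0.3]
gripper_width: 0.0431
pos [ 0.4709 -0.089   0.0143] yaw 0.2927 shift now [ 0.0023 -0.0015  0.0033] turn -0.0023 width 0.0431 t 14.9
```

```bash
python3 -m jog '[[0.0015,-0.0015,0.003,0],[0,0,0,0],[0,0,0,0]]'; python3 -m jog '[[0,0,0,0],[0,0,0,0],[0,0,0,0],[0,0,0,0],[0,0,0,0],[0,0,0,0],[0,0,0,0],[0,0,0,0]]' 0 70; python3 -m jog '[[0,0,-0.015,0],[0,0,-0.02,0],[0,0,-0.03,0],[0,0,-0.01,0],[0,0,0,0]]'
python3 - <<'E'
from h import *
to([.4399,.1658,.0866],.053)
d=cam("wrist");z=bot.observe()["eef_pos"][2]-.0066
m=mask(d,"yellow");r=lambda c:[int(v) for v in np.nonzero(m[150:400,c])[0][[0,-1]]+150]
for c in(420,460,500):
    a=r(c);P=w(d,[(c,a[0]),(c,a[1])],z);s=bot.observe();M=R.from_quat(s["tool_rot"]).as_matrix();print(c,a,((P-s["eef_pos"])@M).round(4).tolist())
E
```

```text
t: 15.2
eef_pos: [0.4695, -0.088, 0.0118]
tool_rot: [0.596, 0.803, -0.004, 0.001]
contact_force: [0.5, 0.2, 0.4]
gripper_width: 0.0424
t: 16.0
eef_pos: [0.4698, -0.088, 0.0123]
tool_rot: [0.596, 0.803, -0.003, 0.002]
contact_force: [0.1, -0.2, -0.5]
gripper_width: 0.0084
t: 16.5
eef_pos: [0.4687, -0.0873, 0.0885]
tool_rot: [0.596, 0.803, -0.004, 0.0]
contact_force: [-0.6, -0.7, -0.8]
gripper_width: 0.0084
pos [ 0.4687 -0.0873  0.0885] yaw 0.2927 shift now [2.507e-01 4.550e-02 2.000e-04] turn 0.2397 width 0.0084 t 16.5
420 [205, 319] [[0.0292, 0.0596, 0.006], [-0.0263, 0.0661, 0.0063]]
460 [205, 319] [[0.0293, 0.0764, 0.0059], [-0.0264, 0.0849, 0.0062]]
500 [205, 318] [[0.0293, 0.0934, 0.0058], [-0.026, 0.1038, 0.006]]
```

The yellow card is held and lifted, with the same 1.5 mm in-hand offset as the red one. Moving to the yellow lane.

```bash
python3 -m jog '[[0,0,0,0.12],[0,0,0,0.12],[0,0,0,0],[0.042,-0.003,0,0],[0.042,-0.003,0,0],[0.042,-0.003,0,0],[0.042,-0.003,0,0],[0.042,-0.003,0,0],[0.04,-0.002,0,0],[0,0,0,0],[0,0,0,0]]'
python3 -c "
from h import *
to([.4395,.1669,.06],.053)"
```

```text
t: 17.65
eef_pos: [0.432, 0.1695, 0.0755]
tool_rot: [0.681, 0.732, -0.009, -0.003]
contact_force: [0.6, -0.3, -0.2]
gripper_width: 0.0084
pos [0.432  0.1695 0.0755] yaw 0.0728 shift now [-0.003   0.0076  0.0154] turn 0.0198 width 0.0084 t 17.65
```

```bash
python3 -m jog '[[-0.003,0.0076,0.01,0.02],[0,0,0.015,0],[0,0,0.005,0],[0,0,0,0],[0,0,0,0]]'
python3 -c "
from h import *
to([.4395,.1669,.0265],.053)"
```

```text
t: 18.15
eef_pos: [0.4407, 0.1621, 0.0417]
tool_rot: [0.689, 0.724, -0.01, -0.003]
contact_force: [-0.2, -0.4, -1.3]
gripper_width: 0.0087
pos [0.4407 0.1621 0.0417] yaw 0.0491 shift now [ 0.0049 -0.0007  0.0151] turn -0.0039 width 0.0087 t 18.15
```

```bash
python3 -m jog '[[0.005,0,0.004,-0.004],[0,0,0.006,0],[0,0,0.003,0],[0,0,0,0],[0,0,0,0]]'
python3 -c "
from h import *
to([.4395,.1669,.0216],.053)
d=cam('wrist');cv2.imwrite('pics/w9.png',d['img'][:,:,::-1])"
```

```text
t: 18.65
eef_pos: [0.441, 0.1672, 0.0284]
tool_rot: [0.688, 0.726, -0.009, -0.003]
contact_force: [-0.0, -0.2, -1.0]
gripper_width: 0.0087
pos [0.441  0.1672 0.0284] yaw 0.053 shift now [-0.0002 -0.0014  0.0068] turn 0.0 width 0.0087 t 18.65
```

View pics/w9.png

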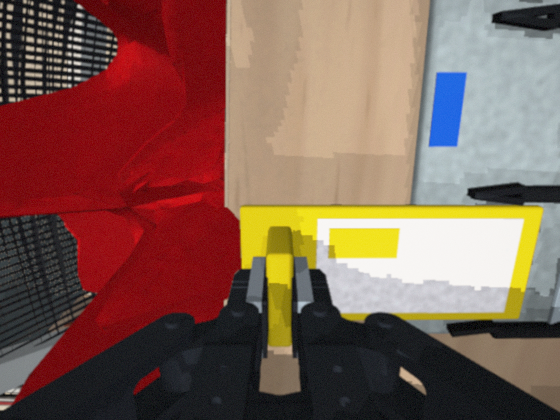

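The yellow card (rows 206–320) sits between the guides (203 and 322), nearly centred. Lower it and slide.

```bash
python3 -m jog '[[0,0,0.004,0],[0,0,0.003,0],[0,0,0,0],[0,0,0,0]]'; python3 -m jog '[[0,0.01,0,0],[0,0.01,0,0],[0,0.01,0,0],[0,0,0,0]]'
python3 -c "
from h import *
to([.5154,.1710,.0216],.053)"
```

```text
t: 19.1
eef_pos: [0.4422, 0.1675, 0.0222]
tool_rot: [0.688, 0.726, -0.008, -0.002]
contact_force: [-0.6, -1.2, 6.0]
gripper_width: 0.0083
t: 19.5
eef_pos: [0.4741, 0.1692, 0.0223]
tool_rot: [0.688, 0.726, -0.007, -0.002]
contact_force: [1.4, -1.3, 3.5]
gripper_width: 0.0085
pos [0.4741 0.1692 0.0223] yaw 0.0529 shift now [-0.0003  0.0414  0.0002] turn -0.0001 width 0.0085 t 19.5
```

```bash
python3 -m jog '[[0,0.01,0,0],[0,0.01,0,0],[0,0.01,0,0],[0,0.006,0,0],[0,0,0,0]]'
python3 -m jog '[[0,0.003,0,0],[0,0.002,0,0]]'
python3 -c "
from h import *
to([.5154,.1710,.0216],.053)"
```

```text
t: 20.0
eef_pos: [0.5105, 0.171, 0.0222]
tool_rot: [0.688, 0.726, -0.008, -0.002]
contact_force: [1.3, 0.2, 2.9]
gripper_width: 0.0085
t: 20.2
eef_pos: [0.5151, 0.1712, 0.0222]
tool_rot: [0.688, 0.726, -0.008, -0.003]
contact_force: [-4.5, -1.3, 9.3]
gripper_width: 0.0084
pos [0.5151 0.1712 0.0222] yaw 0.053 shift now [-0.0002  0.0003  0.0006] turn -0.0 width 0.0084 t 20.2
```

```bash
python3 -m jog '[[0,0.002,0,0],[0,0.0015,0,0]]'; python3 -m jog '[[0,-0.001,0,0],[0,0,0,0],[0,0,0,0]]'
python3 -c "
from h import *
to([.5154,.1710,.0216],.053)
d=cam('wrist');cv2.imwrite('pics/w10.png',d['img'][:,:,::-1])"
```

```text
t: 20.4
eef_pos: [0.5162, 0.1712, 0.0221]
tool_rot: [0.688, 0.726, -0.01, -0.004]
contact_force: [-17.7, -1.5, 21.6]
gripper_width: 0.0086
t: 20.7
eef_pos: [0.5154, 0.1712, 0.0225]
tool_rot: [0.688, 0.726, -0.009, -0.004]
contact_force: [-1.4, -0.9, 4.5]
gripper_width: 0.0082
pos [0.5154 0.1712 0.0225] yaw 0.0535 shift now [-0.0002 -0.      0.0009] turn 0.0005 width 0.0082 t 20.7
```

View pics/w10.png

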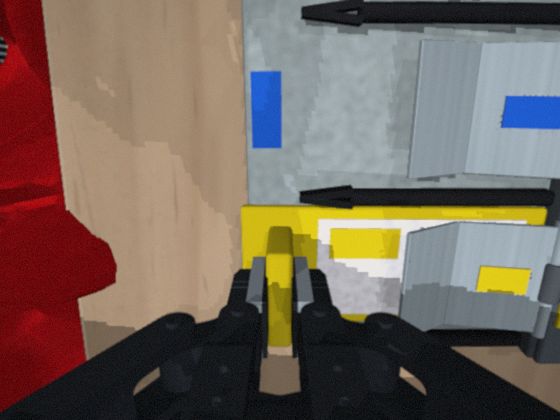

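The yellow card is home under its clip: nose at col 547 against the stop, with a 17.7 N reaction. Releasing it now, then relocating the jar, coder and mat numerically.

```bash
python3 -m jog '[[0,0,0,0],[0,0,0,0],[0,0,0,0],[0,0,0,0],[0,0,-0.01,0],[0,0,-0.02,0],[0,0,-0.04,0],[0,0,-0.05,0],[0,0,-0.04,0],[0,0,0,0],[0,0,0,0]]' 0.35
cat >>h.py <<'E'
def circ(d,sel,box):
    (a,b),(e,f)=box;k=np.zeros_like(sel);k[e:f,a:b]=sel[e:f,a:b]
    n,l,s,_=cv2.connectedComponentsWithStats(k);i=1+np.argmax(s[1:,4])
    c=max(cv2.findContours((l==i).astype(np.uint8),cv2.RETR_EXTERNAL,cv2.CHAIN_APPROX_NONE)[0],key=cv2.contourArea)
    return cv2.fitEllipse(cv2.convexHull(c)),s[i]
E
python3 - <<'E'
from h import *
to([.4,-.28,.2],0)
d=cam("top");h=cv2.cvtColor(d["img"],cv2.COLOR_RGB2HSV)
dark=cv2.inRange(h,(0,0,0),(179,255,75));e,s=circ(d,dark,((325,375),(215,256)));print("lid",e,s,w(d,e[0],.07))
e,s=circ(d,mask(d,"white"),((340,380),(180,222)));print("plate",e,s,w(d,e[0],.045))
mt=cv2.inRange(h,(5,100,120),(22,255,255));e,s=circ(d,mt,((335,380),(240,282)));print("mat",e,s,w(d,e[0],.004))
e,s=circ(d,mask(d,"white"),((370,400),(220,255)));print("charger",w(d,e[0],.028))
E
```

```text
t: 21.85
eef_pos: [0.5167, 0.1722, 0.191]
tool_rot: [0.688, 0.726, -0.01, -0.005]
contact_force: [-0.2, 0.1, 0.2]
gripper_width: 0.0298
pos [0.5167 0.1722 0.191 ] yaw 0.0537 shift now [-0.4453 -0.141  -0.0029] turn 0.0537 width 0.0298 t 21.85
lid ((349.2201232910156, 238.74574279785156), (6.454900741577148, 12.103166580200195), 83.61206817626953) [343 236  12   7  30] [[ 0.39456945 -0.27596839  0.07      ]]
plate ((359.7469787597656, 200.746826171875), (55.43136215209961, 57.002986907958984), 13.282526016235352) [340 180  40  42 859] [[ 0.51361168 -0.31670546  0.045     ]]Traceback (most recent call last):
  File "<stdin>", line 6, in <module>
  File "h.py", line 47, in circ
    n,l,s,_=cv2.connectedComponentsWithStats(k);i=1+np.argmax(s[1:,4])
                                                    ~~~~~~~~~^^^^^^^^^
    return _wrapfunc(a, 'argmax', axis=axis, out=out, **kwds)
    return bound(*args, **kwds)
ValueError: attempt to get argmax of an empty sequence
```

```bash
python3 -m jog '[[0,0,0,0.054],[0,0,0,0],[-0.04,-0.008,-0.005,0],[-0.04,-0.008,-0.005,0],[-0.04,-0.008,-0.005,0],[-0.04,-0.008,-0.005,0],[-0.04,-0.008,-0.005,0],[-0.04,-0.008,-0.005,0],[-0.04,-0.008,-0.005,0],[-0.04,-0.008,-0.005,0],[-0.04,-0.008,-0.005,0],[-0.04,-0.008,-0.005,0],[-0.04,-0.008,-0.005,0],[0,0,0,0],[0,0,0,0]]' 1
python3 -c "
from h import *
to([.42,-.3,.25],0)
d=cam('wrist');cv2.imwrite('pics/w11.png',d['img'][:,:,::-1])"
```

```text
t: 23.4
eef_pos: [0.4227, -0.2836, 0.2416]
tool_rot: [0.699, 0.715, -0.017, -0.013]
contact_force: [1.1, 0.5, 0.6]
gripper_width: 0.0854
pos [ 0.4227 -0.2836  0.2416] yaw 0.0218 shift now [-0.0164 -0.0035 -0.0082] turn 0.0218 width 0.0854 t 23.4
```

View pics/w11.png

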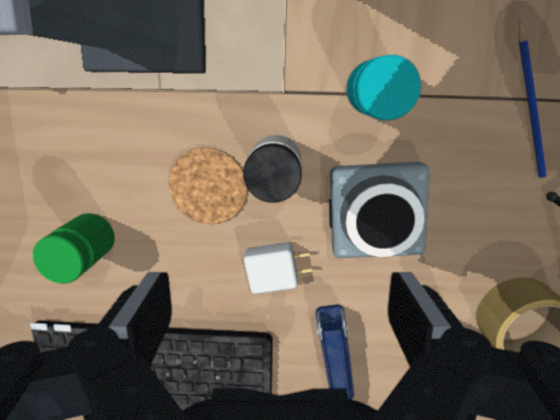

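The wrist view shows the jar's black lid with an off-white body at (273,172). The mat is at (208,185), the white plate at (384,218), the charger at (272,268) and the look-alikes at (385,88) turquoise and (75,250) green. The black-lidded one is the jar. Fitting the circles next.

```bash
python3 - <<'E'
from h import *
to([.42,-.3,.25],0)
M=R.from_quat(bot.observe()["tool_rot"]).as_matrix();print("tool z",M[:,2].round(4))
d=cam("wrist");h=cv2.cvtColor(d["img"],cv2.COLOR_RGB2HSV)
dark=cv2.inRange(h,(0,0,0),(179,255,80));e,s=circ(d,dark,((235,310),(140,210)));print("lid",e,s,w(d,e[0],.07))
wh=cv2.inRange(h,(0,0,150),(179,40,255));e,s=circ(d,wh,((335,426),(168,256)));print("plate",e,s,w(d,e[0],.045))
mt=cv2.inRange(h,(5,110,90),(25,255,255));e,s=circ(d,mt,((160,250),(140,230)));print("mat",e,s,w(d,e[0],.004))
print("housing edge",w(d,[(331,168),(332,255)],.029), "charger",w(d,[(245,247),(290,243)],.028))
E
```

```text
pos [ 0.4228 -0.2833  0.2416] yaw 0.0224 shift now [-0.0166 -0.0036 -0.0082] turn 0.0224 width 0.0852 t 23.45
tool z [-0.0426 -0.0055 -0.9991]
lid ((272.3876953125, 172.59835815429688), (57.9310302734375, 58.542762756347656), 54.58635330200195) [ 243  144   59   58 2676] [[ 0.41022105 -0.27814763  0.07      ]]
plate ((384.7378234863281, 220.56736755371094), (72.1670913696289, 79.8512954711914), 64.86295318603516) [ 346  184   79   72 1913] [[ 0.51632762 -0.3268263   0.045     ]]
mat ((207.63511657714844, 185.4381561279297), (73.55072021484375, 79.2144775390625), 124.64126586914062) [ 169  148   78   76 4564] [[ 0.3384767  -0.30934522  0.004     ]]
housing edge [[ 0.46389222 -0.2812237   0.029     ]
 [ 0.47082401 -0.37215814  0.029     ]] charger [[ 0.38085196 -0.36741057  0.028     ]
 [ 0.42722604 -0.36096871  0.028     ]]
```

```bash
python3 -m jog '[[0.005,-0.012,0,0.022],[0,0,0.05,0],[0,0,0.05,0],[0,0,0.045,0],[0,0,0,0],[0,0,0,0]]' 0.9
python3 - <<'E'
from h import *
to([.41,-.278,.03],0)
M=R.from_quat(bot.observe()["tool_rot"]).as_matrix();print("tool z",M[:,2].round(4))
d=cam("wrist");h=cv2.cvtColor(d["img"],cv2.COLOR_RGB2HSV)
cv2.imwrite("pics/w12.png",d["img"][:,:,::-1]);print("lid px expected",px(d,[.41,-.278,.07]),px(d,[.41,-.278,.0]))
E
```

```text
t: 24.1
eef_pos: [0.4065, -0.2721, 0.0953]
tool_rot: [0.703, 0.711, -0.016, -0.012]
contact_force: [-0.1, -0.1, 0.4]
gripper_width: 0.077
pos [ 0.4065 -0.2721  0.0953] yaw 0.0121 shift now [-0.0056  0.0061  0.0651] turn 0.0121 width 0.077 t 24.1
tool z [-0.0404 -0.0061 -0.9992]
lid px expected [[286.83253574 262.17173212]] [[289.07863236 214.92556222]]
```

View pics/w12.png

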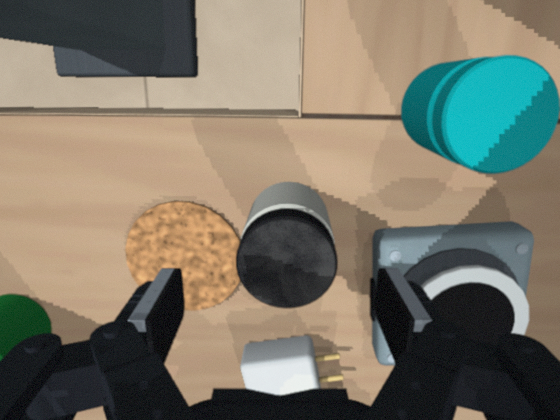

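The jar's lid is at (287,258) between the open fingers, with clearance to the coder and charger. It matches the expected position to 4 px (~2 mm). Descending.

```bash
python3 -m jog '[[-0.004,0.006,0.0,0.01],[0,0,0.02,0],[0,0,0.02,0],[0,0,0.02,0],[0,0,0,0],[0,0,0,0]]'
python3 - <<'E'
from h import *
to([.41,-.276,.032],0)
E
```

```text
t: 24.75
eef_pos: [0.4211, -0.282, 0.0456]
tool_rot: [0.707, 0.707, -0.014, -0.003]
contact_force: [0.1, -0.5, -0.2]
gripper_width: 0.0768
pos [ 0.4211 -0.282   0.0456] yaw 0.0009 shift now [ 0.0062 -0.0108  0.0138] turn 0.0009 width 0.0768 t 24.75
```

```bash
python3 -m jog '[[0.003,-0.006,0,0],[0.002,-0.003,0,0],[0,0,0,0],[0,0,0,0]]'
python3 - <<'E'
from h import *
to([.41,-.276,.032],0)
E
```

```text
t: 25.15
eef_pos: [0.4137, -0.278, 0.0499]
tool_rot: [0.707, 0.707, -0.014, -0.0]
contact_force: [-0.5, -0.3, 0.4]
gripper_width: 0.0768
pos [ 0.4137 -0.278   0.0499] yaw 0.0006 shift now [ 0.0023 -0.0033  0.0179] turn 0.0006 width 0.0768 t 25.15
```

```bash
python3 -m jog '[[0.002,-0.003,0.005,0],[0,0,0.008,0],[0,0,0.005,0],[0,0,0,0],[0,0,0,0]]'
python3 - <<'E'
from h import *
to([.41,-.276,.032],0)
E
```

```text
t: 25.65
eef_pos: [0.4098, -0.276, 0.0301]
tool_rot: [0.707, 0.707, -0.014, -0.0]
contact_force: [-0.2, -0.1, -1.2]
gripper_width: 0.0768
pos [ 0.4098 -0.276   0.0301] yaw 0.0006 shift now [-0.      0.0002 -0.0019] turn 0.0006 width 0.0768 t 25.65
```

```bash
python3 -m jog '[[0,0,0,0],[0,0,0,0],[0,0,0,0],[0,0,0,0],[0,0,0,0],[0,0,0,0],[0,0,0,0]]' 0 60; python3 -m jog '[[0,0,-0.02,0],[0,0,-0.025,0],[0,0,-0.025,0],[0,0,0,0],[0,0,0,0]]'
python3 - <<'E'
from h import *
to([.515,-.325,.1],0)
E
```

```text
t: 26.35
eef_pos: [0.4101, -0.2762, 0.0306]
tool_rot: [0.707, 0.707, -0.014, -0.0]
contact_force: [0.3, -0.3, -2.5]
gripper_width: 0.0504
t: 26.85
eef_pos: [0.4107, -0.2743, 0.1019]
tool_rot: [0.707, 0.707, -0.014, -0.001]
contact_force: [0.4, -0.4, -1.6]
gripper_width: 0.0501
pos [ 0.4107 -0.2743  0.1019] yaw 0.0005 shift now [-0.0508  0.1043  0.0006] turn 0.0005 width 0.0501 t 26.85
```

The jar is held (width 50 mm). Moving over the plate.

```bash
python3 -m jog '[[-0.017,0.034,0,0],[-0.017,0.034,0,0],[-0.014,0.03,0,0],[0,0,0,0],[0,0,0,0]]'
python3 - <<'E'
from h import *
to([.515,-.325,.08],0)
d=cam("wrist");cv2.imwrite("pics/w13.png",d["img"][:,:,::-1])
E
```

```text
t: 27.35
eef_pos: [0.5091, -0.3222, 0.0946]
tool_rot: [0.707, 0.707, -0.015, -0.005]
contact_force: [-0.4, 0.2, -2.0]
gripper_width: 0.0506
pos [ 0.5091 -0.3222  0.0946] yaw 0.0003 shift now [-0.0026  0.0063  0.0145] turn 0.0003 width 0.0506 t 27.35
```

View pics/w13.png

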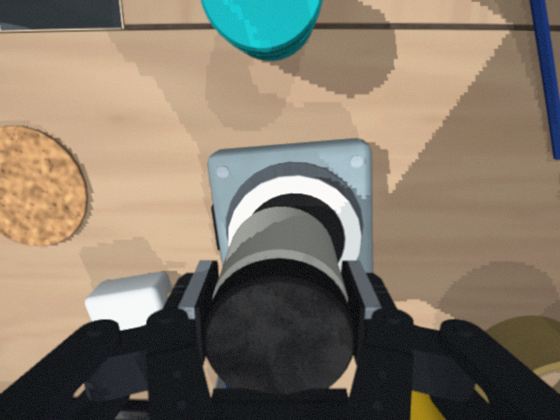

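The plate's white ring surrounds the jar's base around (293,230), and the jar hangs upright. That was the last allowed picture; numeric checks from here. Correct +6 mm, then press.

```bash
python3 -m jog '[[-0.002,0.005,0,0],[0,0,0.012,0],[0,0,0,0],[0,0,0,0]]'; python3 -m jog '[[0,0,0.005,0],[0,0,0.004,0],[0,0,0.003,0],[0,0,0.002,0]]'
python3 - <<'E'
from h import *
to([.515,-.325,.0656],0)
print(bot.observe()["contact_force"])
E
```

```text
t: 27.8
eef_pos: [0.5118, -0.3235, 0.081]
tool_rot: [0.707, 0.707, -0.015, -0.005]
contact_force: [0.0, -0.5, -1.3]
gripper_width: 0.0508
t: 28.2
eef_pos: [0.5116, -0.3237, 0.0674]
tool_rot: [0.707, 0.707, -0.015, -0.005]
contact_force: [-1.8, 0.7, 7.7]
gripper_width: 0.0503
pos [ 0.5116 -0.3237  0.0674] yaw -0.0 shift now [-0.0013  0.0034  0.0017] turn -0.0 width 0.0503 t 28.2
[-1.80179831  0.6967613   7.74713136]
```

```bash
python3 -m jog '[[0,0,0.002,0],[0,0,0.002,0],[0,0,0.002,0]]'; python3 -m jog '[[0,0,0.002,0],[0,0,0.002,0]]'
```

```text
t: 28.5
eef_pos: [0.5117, -0.3239, 0.0652]
tool_rot: [0.707, 0.707, -0.014, -0.003]
contact_force: [-14.0, 10.8, 39.2]
gripper_width: 0.0503
t: 28.7
eef_pos: [0.5116, -0.3238, 0.0653]
tool_rot: [0.707, 0.707, -0.014, -0.002]
contact_force: [-11.3, 8.0, 32.8]
gripper_width: 0.05
```

The plate is on its stop (33–39 N at z = 0.065). Holding for more than 2 s.

```bash
for i in 1; do python3 -m jog '[[0,0,0.0015,0],[0,0,0.0015,0],[0,0,0.0015,0],[0,0,0.0015,0],[0,0,0.0015,0],[0,0,0.0015,0],[0,0,0.0015,0],[0,0,0.0015,0],[0,0,0.0015,0],[0,0,0.0015,0]]'; done
```

```text
t: 29.7
eef_pos: [0.5113, -0.3237, 0.0653]
tool_rot: [0.707, 0.707, -0.013, 0.004]
contact_force: [-7.9, 7.4, 25.8]
gripper_width: 0.0509
```

```bash
python3 -m jog '[[0,0,0.0015,0],[0,0,0.0015,0],[0,0,0.0015,0],[0,0,0.0015,0],[0,0,0.0015,0],[0,0,0.0015,0],[0,0,0.0015,0],[0,0,0.0015,0],[0,0,0.0015,0],[0,0,0.0015,0],[0,0,0.0015,0],[0,0,0.0015,0],[0,0,0.0015,0],[0,0,0.0015,0],[0,0,0.0015,0],[0,0,0.0015,0]]'
```

```text
t: 31.3
eef_pos: [0.511, -0.3238, 0.0652]
tool_rot: [0.706, 0.708, -0.011, 0.012]
contact_force: [-7.9, 7.0, 25.7]
gripper_width: 0.0505
```

```bash
python3 -m jog '[[0,0,-0.01,0],[0,0,-0.02,0],[0,0,-0.02,0],[0,0,0,0],[0,-0.03,0,0],[0,-0.03,0,0],[0,-0.03,0,0],[0,-0.03,0,0],[0,-0.03,0,0],[0,0,0,0],[0,0,0,0]]'
python3 - <<'E'
from h import *
to([.336,-.309,.06],0)
M=R.from_quat(bot.observe()["tool_rot"]).as_matrix();print("tool z",M[:,2].round(4))
d=cam("wrist");h=cv2.cvtColor(d["img"],cv2.COLOR_RGB2HSV)
mt=cv2.inRange(h,(5,110,90),(25,255,255));P=cv2.findContours(mt,0,1)[0];print([(cv2.boundingRect(c),cv2.contourArea(c)) for c in P if cv2.contourArea(c)>300])
print("mat pred px",px(d,[[.336,-.309,.004],[.294,-.309,.004],[.378,-.309,.004],[.336,-.267,.004]]).round())
E
```

```text
t: 32.4
eef_pos: [0.3539, -0.3207, 0.1095]
tool_rot: [0.706, 0.708, -0.012, 0.01]
contact_force: [0.1, -0.2, -1.0]
gripper_width: 0.0504
pos [ 0.3539 -0.3207  0.1095] yaw 0.0025 shift now [ 0.0133 -0.0178  0.0491] turn 0.0025 width 0.0504 t 32.4
tool z [-0.0021 -0.0316 -0.9995]
[((194, 123, 122, 112), 9344.5)]
mat pred px [[252. 182.]
 [190. 181.]
 [314. 182.]
 [251. 118.]]
```

The mat matches its predicted position within ~2 mm. Align and lower.

```bash
python3 -m jog '[[0.009,-0.016,0.01,0],[0,0,0.02,0],[0,0,0.015,0],[0,0,0,0],[0,0,0,0]]'
python3 - <<'E'
from h import *
to([.338,-.3115,.035],0)
E
```

```text
t: 32.95
eef_pos: [0.3406, -0.313, 0.0617]
tool_rot: [0.705, 0.709, -0.012, 0.01]
contact_force: [0.9, 0.2, -0.9]
gripper_width: 0.0504
pos [ 0.3406 -0.313   0.0617] yaw 0.0057 shift now [ 0.0024 -0.0026  0.0267] turn 0.0057 width 0.0504 t 32.95
```

```bash
python3 -m jog '[[0.001,-0.002,0.01,0],[0,0,0.008,0],[0,0,0.004,0],[0,0,0,0],[0,0,0,0]]';  python3 -m jog '[[0,0,0.003,0],[0,0,0.001,0],[0,0,0,0]]'
python3 - <<'E'
from h import *
to([.338,-.3115,.0346],0)
print(bot.observe()["contact_force"])
E
```

```text
t: 33.45
eef_pos: [0.3399, -0.3133, 0.039]
tool_rot: [0.705, 0.709, -0.012, 0.011]
contact_force: [0.2, -0.2, -0.9]
gripper_width: 0.0504
t: 33.75
eef_pos: [0.3401, -0.3138, 0.0352]
tool_rot: [0.705, 0.709, -0.012, 0.012]
contact_force: [-0.1, -0.2, -0.6]
gripper_width: 0.0507
pos [ 0.3401 -0.3138  0.0352] yaw 0.0063 shift now [ 0.0023 -0.0021  0.0005] turn 0.0063 width 0.0507 t 33.75
[-0.11718394 -0.23310777 -0.64714313]
```

```bash
python3 -m jog '[[0,0,0.001,0],[0,0,0.001,0]]'; python3 -m jog '[[0,0,0.001,0],[0,0,0,0]]'
```

```text
t: 33.95
eef_pos: [0.3406, -0.3146, 0.0343]
tool_rot: [0.705, 0.709, -0.012, 0.013]
contact_force: [-3.9, 3.9, 22.0]
gripper_width: 0.0507
t: 34.15
eef_pos: [0.3408, -0.3149, 0.0346]
tool_rot: [0.705, 0.709, -0.012, 0.013]
contact_force: [-0.6, 0.4, -1.2]
gripper_width: 0.0501
```

```bash
python3 -m jog '[[0,0,0,0],[0,0,0,0],[0,0,0,0],[0,0,0,0],[0,0,0,0]]' 0.9; python3 -m jog '[[0,0,-0.01,0],[0,0,-0.02,0],[0,0,-0.03,0],[0,0,-0.04,0],[0,0,-0.04,0],[0,0,0,0],[0,0,0,0]]'
python3 - <<'E'
from h import *
to([.338,-.3115,.25],0)
d=cam("wrist");h=cv2.cvtColor(d["img"],cv2.COLOR_RGB2HSV)
p=px(d,[[.3385,-.312,.074],[.3385,-.312,.004],[.515,-.325,.045],[.515,-.325,.035]]).round(1);print(p)
u,v=p[0].astype(int);dark=cv2.inRange(h,(0,0,0),(179,255,80))
e,s=circ(d,dark,((max(u-70,0),u+70),(max(v-70,0),v+45)));print("lid",e,s,w(d,e[0],.074))
mt=cv2.inRange(h,(5,110,90),(25,255,255));print([(cv2.boundingRect(c),cv2.contourArea(c)) for c in cv2.findContours(mt,0,1)[0] if cv2.contourArea(c)>300])
print(px(d,[[.2965,-.312,.004],[.3805,-.312,.004],[.3385,-.27,.004]]).round(1))
d=cam("top");h=cv2.cvtColor(d["img"],cv2.COLOR_RGB2HSV)
for n,P in(("red home",[.4962+.0596,.3096+.0024,.015]),):print(n,px(d,P))
for c in("red","yellow"):
    for ce,s in blobs(mask(d,c),15):
        if 140<ce[0]<225 and 155<ce[1]<230: print(c,ce,s,w(d,ce,.01)[0].round(3))
E
```

```text
t: 34.65
eef_pos: [0.3411, -0.3152, 0.0348]
tool_rot: [0.705, 0.709, -0.012, 0.014]
contact_force: [0.1, -0.4, 0.2]
gripper_width: 0.0771
t: 35.35
eef_pos: [0.3398, -0.3089, 0.1837]
tool_rot: [0.705, 0.709, -0.012, 0.014]
contact_force: [-0.2, -1.0, -0.8]
gripper_width: 0.0769
pos [ 0.3398 -0.3089  0.1837] yaw 0.0062 shift now [-0.005  -0.0017 -0.0661] turn 0.0062 width 0.0769 t 35.35
[[276.  199.6]
 [276.5 173.8]
 [498.3 204.6]
 [491.7 200.6]]
lid ((281.33172607421875, 205.55462646484375), (69.99681091308594, 70.5521240234375), 69.13433074951172) [ 246  171   71   70 3893] [[ 0.34226316 -0.31643021  0.074     ]]
[((525, 312, 35, 48), 934.0), ((229, 125, 94, 80), 3245.5)]
[[228.5 173.5]
 [324.4 174.1]
 [276.7 125.3]]
red home [[158.43253492 190.62549486]]
red [157.6 166.4] [152 164  12   6  56] [0.637 0.321 0.01 ]
red [157.9 176.5] [157 174   3   6  16] [0.604 0.318 0.01 ]
red [157.9 204.9] [149 187  18  26 201] [0.511 0.313 0.01 ]
red [154.  195.2] [153 191   3   9  26] [0.542 0.327 0.01 ]
yellow [201.  163.3] [195 161  13   6  63] [0.646 0.18  0.01 ]
yellow [192.4 177.2] [192 170   2  14  19] [0.6   0.206 0.01 ]
yellow [201.8 202.4] [193 187  18  23 199] [0.518 0.173 0.01 ]
yellow [197.5 192.4] [196 188   4   9  33] [0.55  0.188 0.01 ]
```

The jar stands 6 mm off the mat's centre. Next I'll check both cards from close above the board.

```bash
python3 -m jog '[[0.039,0.012,-0.002,0],[0.039,0.012,-0.002,0],[0.039,0.012,-0.002,0],[0.039,0.012,-0.002,0],[0.039,0.012,-0.002,0],[0.039,0.012,-0.002,0],[0.039,0.012,-0.002,0],[0.039,0.012,-0.002,0],[0.039,0.012,-0.002,0],[0.039,0.012,-0.002,0],[0.039,0.012,-0.002,0],[0.039,0.012,-0.002,0],[0,0,0,0],[0,0,0,0]]'
python3 - <<'E'
from h import *
to([.5,.2,.2],0)
d=cam("wrist");S=cv2.cvtColor(d["img"],cv2.COLOR_RGB2HSV)
yw=.053;ex=np.array([np.cos(yw),np.sin(yw)]);ey=np.array([-ex[1],ex[0]]);b=np.array([.5714,.2437])
def bd(uv,z): return ((w(d,uv,z)[:,:2]-b)@np.c_[ex,ey]*1000).round(1)
for c in("red","yellow","blue"):
    for ce,s in blobs(mask(d,c),60):
        print(c,ce,s,"board xy",bd(ce,.015 if s[4]>1500 else .01)[0])
for c,y in(("red",.07),("yellow",-.07)):
    m=mask(d,c)
    # tail edge: hull rect of the colour blob nearest the tab
    p=px(d,[*(b-.077*ex+y*ey),.015])[0];n=px(d,[*(b+.053*ex+y*ey),.015])[0];f=px(d,[*(b-.077*ex+(y+.028)*ey),.015])[0]
    k=np.argwhere(m)[:,::-1];P=bd(k.astype(float),.015)
    q=P[(abs(P[:,1]-y*1000)<36)&(P[:,0]>-110)&(P[:,0]<20)]
    print(c,"pred tail px",p.round(),"tail x",np.percentile(q[:,0],1),"y range",np.percentile(q[:,1],[1,99]))
    for lo,hi in((-45,-25),(-20,0),(10,50)):
        q2=P[(abs(P[:,1]-y*1000)<36)&(P[:,0]>lo)&(P[:,0]<hi)]
        if len(q2):print("   y extent",lo,hi,q2[:,1].min(),q2[:,1].max(),"x max",q2[:,0].max())
d=cam("top");h=cv2.cvtColor(d["img"],cv2.COLOR_RGB2HSV)
print("jar px pred",px(d,[.342,-.316,.074])); e,s=circ(d,cv2.inRange(h,(0,0,0),(179,255,90)),((335,380),(232,275)));print(e,s)
E
```

```text
t: 36.85
eef_pos: [0.4776, 0.179, 0.1756]
tool_rot: [0.706, 0.708, -0.021, 0.005]
contact_force: [-0.7, -1.1, -0.9]
gripper_width: 0.0773
pos [0.4776 0.179  0.1756] yaw 0.0022 shift now [ 0.02    0.0219 -0.0257] turn 0.0022 width 0.0773 t 36.85
red [144.9 156.4] [    0     0   235   310 33015] board xy [-209.   -37.8]
red [334.9  22.1] [ 303    0  128   42 2211] board xy [-53.7  54.2]
red [460.5   0.7] [449   0  30   3  61] board xy [38.  65.1]
red [511.2   9.9] [499   0  26  21 504] board xy [75.9 57.7]
yellow [349.  177.5] [ 308  145  162   75 3550] board xy [-42.5 -63.1]
yellow [373.3 169.3] [356 161  36  17 545] board xy [-21.7 -58.3]
yellow [489.8 184.5] [ 477  160   27   50 1017] board xy [ 76.9 -75.7]
yellow [447.5 185. ] [435 179  26  13 329] board xy [ 41.1 -74.6]
blue [501.   93.5] [ 488   66   28   57 1214] board xy [76.  -1.6]
blue [320.4 101.4] [313  83  15  38 536] board xy [-64.7  -1.7]
blue [455.1  95.8] [441  88  29  16 421] board xy [40.3 -2. ]
red pred tail px [302.  -0.] tail x -76.2 y range [42.8 69.2]
   y extent -45 -25 42.6 68.3 x max -25.2
   y extent -20 0 42.8 47.2 x max -0.4
   y extent 10 50 43.0 65.2 x max 49.2
yellow pred tail px [307. 187.] tail x -75.6 y range [-96.5 -40.4]
   y extent -45 -25 -96.2 -40.1 x max -25.1
   y extent -20 0 -95.9 -40.0 x max -0.2
   y extent 10 50 -78.7 -39.9 x max 49.9
jar px pred [[363.71098403 256.49926984]]
((363.481689453125, 257.8695373535156), (13.582428932189941, 17.604854583740234), 110.39386749267578) [356 251  17  15 138]
```

Both cards read home within about 1.5 mm, and the jar is where I put it. The robot is clear, so I'm handing in.

```bash
python3 -c "
from bench import bot
print(bot.hand_in())"
```

```text
the job is handed in; nothing more can be done
None
```

The order is handed in at about 37 s of the 210 s limit. Both cards present (red and yellow; there was no blue card) are home, and the jar is marked and standing on the mat.

- **Cards:** I slid each by its tab under its clip until it met the stop, with about 17 N of push-back. The last wrist view put both tail edges within 1.5 mm of the home position. They sit roughly 2.5 mm (red) and 3.5 mm (yellow) to one side of the lane centre, against a 7 mm limit.
- **Jar marking:** I pressed the upright jar onto the coder plate until it bottomed out, which the tool height showed as about 10 mm of travel. I held it there for about 2.8 s at 25–39 N.
- **Jar placing:** It stands about 6 mm from the mat's centre against an 18 mm limit. The top camera agreed.

**Not checked or in disagreement:**
- The plate springing back up was not checked by camera after the jar was lifted; I assumed it.
- For the final check, only the inner edge of the red card was in view, so its sideways figure is less certain than the yellow's.
- The wrist and top cameras disagreed by 2–5 mm along x. I relied on the wrist camera.
- The tool drifted up to about 0.04 rad off vertical during long moves, which stayed within the limits.

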